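# Click the hand indexer round until the boss faces the laser

## Robot

A 7-joint arm with a two-finger parallel gripper is mounted at the origin on the work surface. World frame = base frame: x ahead of the robot, y to its left, z up, the work surface at z = 0. Lengths are in m, angles in rad, forces in N, time in s.
With the tool pointing down it reaches from about 0.35 to 0.9 m from the base axis. Payload 19.9 kg.
Tool frame: the origin (TCP) lies between the finger pads; the fingertips stand 19 mm ahead of it and the grasp point (between the pads) is the TCP; z points along the fingers, y is the line along which they close (so a half turn about z gives the same grasp; the last joint's range is limited). The gripper opens to 94 mm and grips with 3 to 60 N. Pads are 16 mm wide; open, the fingers measure 119 mm over their backs; the gripper's body (75 mm by 177 mm) begins 78 mm behind the grasp point.
Start: joints at [-1.181, 0.417, -0.01, 1.614, 0.005, 1.111, -0.053], TCP at [0.262, 0.568, 0.185] pointing down, gripper open.
Joint ranges: [-2.81, 2.81], [-0.39, 2.02], [-1.27, 1.25], [0.06, 2.57], [-1.19, 4.33], [0.19, 2], [-2.82, 2.82]. Speed limits (rad/s): [1.89, 1.89, 2.39, 2.39, 3.01, 3.01, 3.01].

## Interface

Orientations are given as a 3x3 rotation matrix whose columns are the frame's x, y, z axes.
In Python, from rig import robot gives the robot as it stands. Calls block until the motion is done:
- robot.move_ptp(position, orientation): joint-space move of the TCP to a pose.
- robot.move_linear(position, velocity=0.15, frame=None, threshold=None): straight line of the TCP; frame=None keeps the orientation; velocity is the mean speed in m/s. With threshold (N) it stops when the force on the tool has changed by that much, and returns True; else False.
- robot.goto_joints(angles): joint-space move.
- robot.gripper_to(opening): finger opening in m; the grip force is fixed at half the most; returns when the fingers have stopped.
- robot.pause(seconds).
- robot.ik(position, orientation): joint angles nearest the present ones, or None.
- robot.get_state(): the state.
- robot.grab_frame(name): name is "scene" or "top"; returns the picture (420x560x3 uint8, red, green, blue); there is no depth.
- robot.camera_info(name): a dict with "fx", "fy", "cx", "cy" (pixels), "rvec" (rotation vector, rad) and "tvec" (3), from world to camera coordinates, as OpenCV has them. Camera axes: x right, y down, z forward; pixel columns grow to the right and rows downward; lengths in m; the calibration is good to about 2 mm. A picture is of the moment at which its call begins. camera_info takes no time and is no camera call.
A pose or a line that the arm cannot do raises robot.PlanningError and nothing moves.
- robot.sign_off(): hands the job in; it is judged then, once.
The state is a dict: "time": time; "qpos": joint angles; "joint_vel": joint speeds; "effort": joint torques, N m; "ee_pos": TCP position; "tool_rot": TCP orientation; "force": force on the tool from outside, world axes, zero at the start; "moment": the same for the moment, N m; "opening": finger opening in m; "grasp_force": force on a finger pad.
Only numpy, scipy, OpenCV 4.12 (cv2) and the standard library are available. Lean on these libraries where they do the work, as an engineer would, in place of code of your own. Each camera call takes 0.05 s, during which the arm holds its last target. There are 200 camera calls.

## Task

On the perforated plate a hand indexer holds a brass sleeve for laser marking. With a fingertip, push the lobes at the top of its black star wheel away from the robot, one click at a time and letting the wheel settle in every click, until the sleeve's square boss faces straight up; do not run past it. Push lightly, do not touch the clamped sleeve, and leave the loose parts where they are.

Things in the scene. Friction and masses are not known exactly. Their poses are not given: they have to be found in the camera images.
- indexer: Hand indexer, fixed on the plate (plate top 8 mm above the table): grey base 120 mm (x) by 175 mm (y, from -20 to +155), 12 mm thick; grey housing at y = 20 to 70, highest point 41 mm above the axle. Origin: underside, straight below the star wheel's centre. x points away from the robot (yaw up to 0.35 either way), y along the axle from the star wheel to the clamped sleeve, z up.
- axle (a point): Centre of the black star wheel, on the level axle, 84 mm above the indexer's underside; axes as the indexer's. Wheel 14 mm thick: hub 64 mm in diameter, eight radial lobes 9 mm wide along the rim, 12 mm thick, round ends 64.5 mm from the axle. In a click two lobes stand 22.5 deg before and after the top (ends 60 mm above the axle; 27 mm clear between them at 45 mm above it).
- star_wheel (a joint): Turn of wheel and sleeve, rad; grows as the wheel's top moves to the indexer's +x (away from the robot); 0 = boss up. Spring clicks at whole multiples of 0.785. Starts 2 to 4 clicks short (-1.57, -2.36, -3.14); seldom balanced half-way between two of these, a lobe at the top. About 6 N on a lobe moves it; past half-way it snaps into the next click, let go earlier it falls back. It does not coast.
- boss_face (a point): Centre of the outer face of the sleeve's square boss (26 by 26 mm), 34 mm from the axle and 114 mm along y from the wheel's centre. When the boss faces up this point is straight above the axle.
- sleeve_a_mid (a point): Centre of a loose sleeve of the same kind, standing on the plate on its plain end (52 mm tall), about 115 mm beside the star wheel on its -y side. Bystander.
- sleeve_b_mid (a point): Centre of another loose sleeve, standing on the plate beyond the indexer, about 115 mm along its x. Bystander.
- driver: Loose screwdriver lying on the table to the left of the plate. Bystander.
- sleeve_mid (a point): Sleeve clamped on the axle's +y end, turning with the star wheel; not to be touched. Plain brass tube 40 mm in diameter, 52 mm long (90 to 142 mm along y from the wheel's centre), a 48 mm flange at the outer end and one square boss standing 14 mm out of its side. This point: its centre, on the axle.

How it is judged:
On the way:
1. the wheel settles in the last click before the boss faces up (value of joint star_wheel between -0.985 and -0.585 rad), for 0.15 s.
At the end, for the whole second after the job is handed in: The boss faces straight up within 0.12 rad, reached by turning the top of the wheel away from the robot, and the wheel is at rest; just before that click the wheel stood for at least 0.15 s in the click before it (value of joint star_wheel between -0.12 and 0.12 rad and velocity of joint star_wheel between -0.1 and 0.1 rad/s); the robot touches nothing.
It fails at once if the wheel ran past the boss-up click by more than half a click (value of joint star_wheel above 0.45 rad).
It fails at once if the wheel was turned backwards out of its furthest start (value of joint star_wheel below -3.65 rad).
It fails at once if the indexer was pushed or pinched with more than 35 N (contact force between indexer and the fingers above 35 N).
It fails at once if the clamped sleeve was touched (contact force between any of clamped_sleeve_tube, clamped_sleeve_flange, clamped_sleeve_boss and the fingers above 0.5 N or contact force between any of clamped_sleeve_tube, clamped_sleeve_flange, clamped_sleeve_boss and the arm above 0.5 N).
It fails at once if a loose part was moved or lifted (distance of any of sleeve_a_mid, sleeve_b_mid from where it was at the start of the episode above 0.015 m or distance of driver from where it was at the start of the episode above 0.02 m).
It also fails if it takes over 48 s, if anything falls off the work surface, if the arm or the gripper's body presses on something with over 40 N, if the wrist force passes 120 N, or if a joint passes its speed limit or range.

## Working session

There is one attempt and no reset: what is moved stays moved. The work goes in short steps, each a Python script; the robot and the scene stay as the last script left them, time stands still between calls to the robot, and variables do not carry over. Pictures are saved under pics/ and viewed, at most 10 in all, crops included, and the job is handed in when it is done.

```bash
mkdir -p pics; python3 - <<'E'
from rig import robot
import cv2
for n in("scene","top"):
    f=robot.grab_frame(n); cv2.imwrite(f"pics/{n}0.png",f[:,:,::-1]); print(n,robot.camera_info(n))
s=robot.get_state(); print(s["time"],s["ee_pos"],s["tool_rot"],s["opening"])
E
```

```text
scene {'fx': 392.25432635613583, 'fy': 392.25432635613583, 'cx': 277.11168237979496, 'cy': 211.5974507718765, 'rvec': array([ 1.12136157,  2.20402771, -1.1254746 ]), 'tvec': array([ 0.25070155, -0.23347845,  1.24969878])}
top {'fx': 410.93046805995886, 'fy': 410.93046805995886, 'cx': 272.33684984213187, 'cy': 201.69030913284683, 'rvec': array([ 2.17399333, -2.13628487,  0.10583823]), 'tvec': array([0.09459862, 0.60726203, 0.8721719 ])}
0.1 [0.26142683 0.56732055 0.18471156] [[-9.08219221e-01  4.18494584e-01 -3.59628239e-04]
 [ 4.18494729e-01  9.08218685e-01 -9.90823883e-04]
 [-8.80333423e-05 -1.05038782e-03 -9.99999444e-01]] 0.09391211221359949
```

View pics/scene0.png

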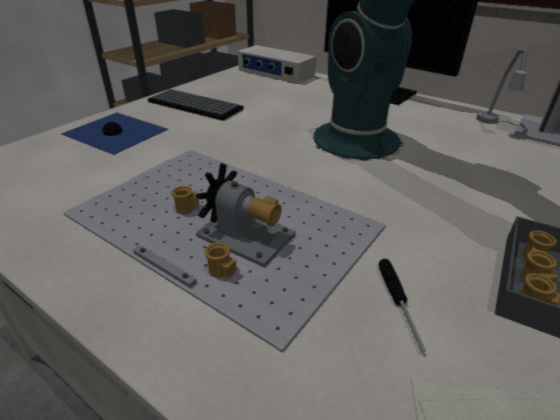

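View pics/top0.png

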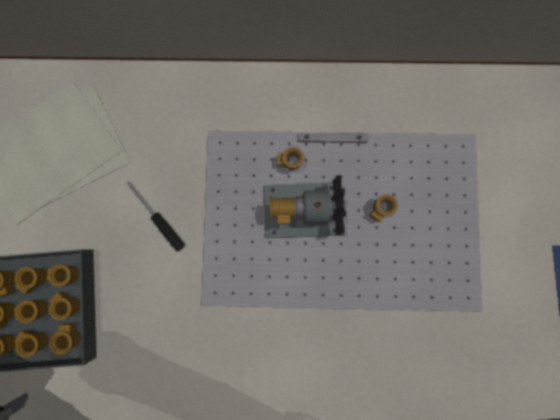

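The scene view shows the indexer around (240,210), with the star wheel at (217,195). The top view shows the wheel at (339,206), the clamped sleeve at (283,207), and the boss pointing down the image at (284,218). I'll enlarge both.

```bash
python3 - <<'E'
import cv2
a=cv2.imread("pics/top0.png")[165:250,255:355]; b=cv2.imread("pics/scene0.png")[155:265,185:305]
cv2.imwrite("pics/t1.png",cv2.resize(a,None,fx=7,fy=7,interpolation=cv2.INTER_CUBIC))
cv2.imwrite("pics/s1.png",cv2.convertScaleAbs(cv2.resize(b,None,fx=5.4,fy=5.4,interpolation=cv2.INTER_CUBIC),alpha=1.5))
E
```

```text
(no output)
```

View pics/t1.png

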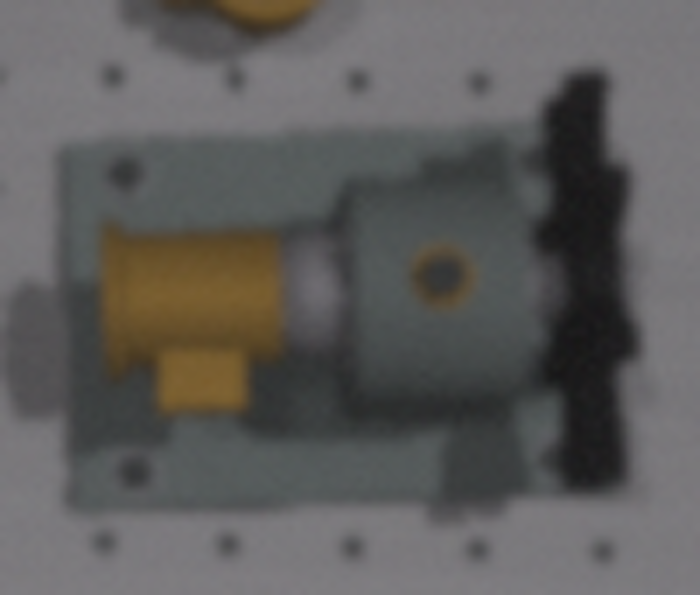

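View pics/s1.png

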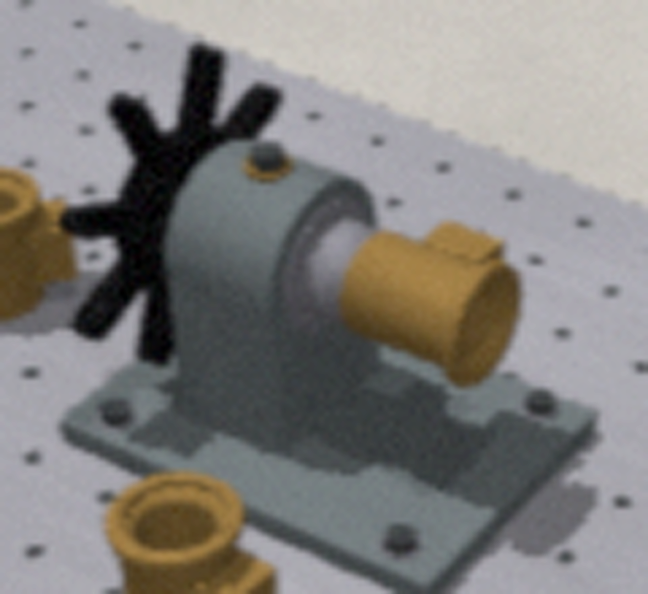

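Crop readings: the top view gives the base corners at (62,150) and (70,510), the cap at (441,276), and the boss pointing toward the robot. The scene view gives the lobe ends at (207,46), (118,100), (66,220), (86,332), (153,360) and (273,90). I'll fit the pose and wheel angle to these.

```bash
cat > fit.py <<'E'
import numpy as np, cv2
from rig import robot
from scipy.optimize import least_squares
C={n:robot.camera_info(n) for n in("scene","top")}
def proj(n,P):
    c=C[n];K=np.array([[c["fx"],0,c["cx"]],[0,c["fy"],c["cy"]],[0,0,1.]])
    return cv2.projectPoints(np.float64(P).reshape(-1,1,3),c["rvec"],c["tvec"],K,None)[0][:,0]
def world(p,P):
    x,y,a=p[:3];P=np.atleast_2d(P);c,s=np.cos(a),np.sin(a)
    return P@np.array([[c,-s,0],[s,c,0],[0,0,1]]).T+[x,y,0.008]
def lobes(th,r=.0645):   # angle from up toward +x
    a=th+np.pi/8+np.arange(8)*np.pi/4
    return np.c_[r*np.sin(a),0*a,.084+r*np.cos(a)]
E
python3 - <<'E'
from fit import *
T=lambda u,v:(255+(u+.5)/7-.5,165+(v+.5)/7-.5)
S=lambda u,v:(185+(u+.5)/5.4-.5,155+(v+.5)/5.4-.5)
tp=np.array([T(62,150),T(70,510),T(441,276)]); tP=[[.06,.155,.012],[-.06,.155,.012],[0,.045,.125]]
sp=np.array([S(62,425),S(597,412),S(430,583)]); sP=[[.06,-.02,.012],[-.06,.155,.012],[.06,.155,.012]]
L=np.array([S(207,46),S(118,100),S(66,220),S(86,332),S(153,360),S(273,90)])
def pose(p): return np.r_[(proj("top",world(p,tP))-tp).ravel(),(proj("scene",world(p,sP))-sp).ravel()]
def full(p):
    q=proj("scene",world(p,lobes(p[3])))
    d=q[None]-L[:,None]; i=np.argmin((d**2).sum(2),1)
    return np.r_[pose(p),d[np.arange(len(L)),i].ravel()]
r0=least_squares(pose,[.6,0.,0],x_scale=[.1,.1,.1]);print(r0.x,r0.fun.round(1))
for t in np.arange(-.4,.4,.1):
    r=least_squares(full,[*r0.x,t]);print(t,r.x.round(4),r.cost.round(2))
p=r0.x
for th in -1.57+np.array([-1,-.5,0,.5,1])*np.pi/4:
    P=world(p,[[.034*np.sin(th)+a*np.cos(th),.114+b,.084+.034*np.cos(th)-a*np.sin(th)] for a in(-.013,.013) for b in(-.013,.013)])
    print(th.round(2),"top crop",((proj("top",P)-[255,165])*7).round().tolist(),"sc",((proj("scene",P)-[185,155])*5.4).round().tolist())
print("axle",world(p,[0,0,.084]))
E
```

```text
[ 0.59564061 -0.03059675  0.06248999] [-0.7 -1.4  0.4  0.4  0.1 -0.8 -0.5 -1.6  0.9 -1.   0.5  0. ]
-0.4 [ 0.5962 -0.0311  0.0645 -0.7878] 6.63
-0.30000000000000004 [ 0.5962 -0.0311  0.0645 -0.0024] 6.63
-0.20000000000000007 [ 0.5962 -0.0311  0.0645 -0.0024] 6.63
-0.10000000000000009 [ 0.5962 -0.0311  0.0645 -0.0024] 6.63
-1.1102230246251565e-16 [ 0.5962 -0.0311  0.0645 -0.0024] 6.63
0.09999999999999987 [ 0.5962 -0.0311  0.0645 -0.0024] 6.63
0.19999999999999984 [ 0.5962 -0.0311  0.0645 -0.0024] 6.63
0.2999999999999998 [ 0.5962 -0.0311  0.0645 -0.0024] 6.63
-2.36 top crop [[236.0, 351.0], [151.0, 355.0], [240.0, 407.0], [153.0, 411.0]] sc [[421.0, 338.0], [478.0, 361.0], [447.0, 275.0], [505.0, 297.0]]
-1.96 top crop [[238.0, 387.0], [152.0, 391.0], [242.0, 415.0], [154.0, 419.0]] sc [[437.0, 306.0], [495.0, 328.0], [451.0, 241.0], [510.0, 262.0]]
-1.57 top crop [[241.0, 409.0], [153.0, 413.0], [243.0, 404.0], [153.0, 408.0]] sc [[448.0, 270.0], [506.0, 292.0], [447.0, 213.0], [507.0, 234.0]]
-1.18 top crop [[242.0, 414.0], [154.0, 418.0], [243.0, 374.0], [152.0, 379.0]] sc [[451.0, 237.0], [510.0, 258.0], [436.0, 195.0], [496.0, 216.0]]
-0.78 top crop [[243.0, 401.0], [153.0, 405.0], [242.0, 331.0], [150.0, 336.0]] sc [[446.0, 210.0], [506.0, 231.0], [418.0, 190.0], [479.0, 212.0]]
axle [[ 0.59564061 -0.03059675  0.092     ]]
```

The wheel sits in a click: the fitted phase is about 0. The upper boss edge in the scene view matches -1.57, so two clicks are needed. I'll push the first one with closed fingers, 16 mm wide along the push direction.

```bash
cat >> fit.py <<'E'
p=[.596,-.031,.0640]
c,s=np.cos(p[2]),np.sin(p[2])
R=np.array([[-c,-s,0],[-s,c,0],[0,0,-1.]])
at=lambda x,h: world(p,[x,-.004,.084+h+.019])[0]   # finger centre x, fingertip height over axle
def click():
    robot.move_linear(at(-.046,.048),.12)
    F=[]
    for x,v in((-.036,.05),*[(x,.02) for x in np.arange(-.032,-.003,.004)]):
        hit=robot.move_linear(at(x,.048),v,threshold=20)
        st=robot.get_state();F.append((round(x,3),hit,*(st["force"]@R).round(1)))
        if hit: break
    print(*F,sep="\n")
    return hit
def shot(k):
    robot.pause(.4)
    o=[cv2.resize(robot.grab_frame(n)[y:y+110,x:x+110,::-1],None,fx=3.6,fy=3.6,interpolation=cv2.INTER_CUBIC) for n,x,y in(("scene",190,145),("top",255,150))]
    cv2.imwrite(f"pics/{k}.png",cv2.convertScaleAbs(np.hstack(o),alpha=1.4))
E
python3 - <<'E'
from fit import *
q=robot.get_state()["ee_pos"]
robot.gripper_to(0.0)
robot.move_linear([q[0],q[1],.26],.2)
robot.move_ptp(at(-.046,.12),R)
print(robot.get_state()["opening"])
if not click(): robot.move_linear(at(-.004,.085),.12); robot.move_linear(at(-.1,.085),.12)
shot("c1"); print(robot.get_state()["time"])
E
```

```text
0.0003086602546711112
(-0.036, False, np.float64(-0.1), np.float64(-0.3), np.float64(-0.2))
(np.float64(-0.032), False, np.float64(0.1), np.float64(-0.4), np.float64(-0.9))
(np.float64(-0.028), False, np.float64(-0.2), np.float64(0.4), np.float64(-0.6))
(np.float64(-0.024), False, np.float64(-0.1), np.float64(0.2), np.float64(-0.1))
(np.float64(-0.02), False, np.float64(-0.7), np.float64(0.2), np.float64(-0.5))
(np.float64(-0.016), False, np.float64(0.0), np.float64(-0.1), np.float64(0.1))
(np.float64(-0.012), False, np.float64(-0.6), np.float64(-0.8), np.float64(-0.0))
(np.float64(-0.008), False, np.float64(0.2), np.float64(-0.1), np.float64(0.4))
(np.float64(-0.004), False, np.float64(-0.2), np.float64(0.3), np.float64(0.2))
10.2417
```

View pics/c1.png

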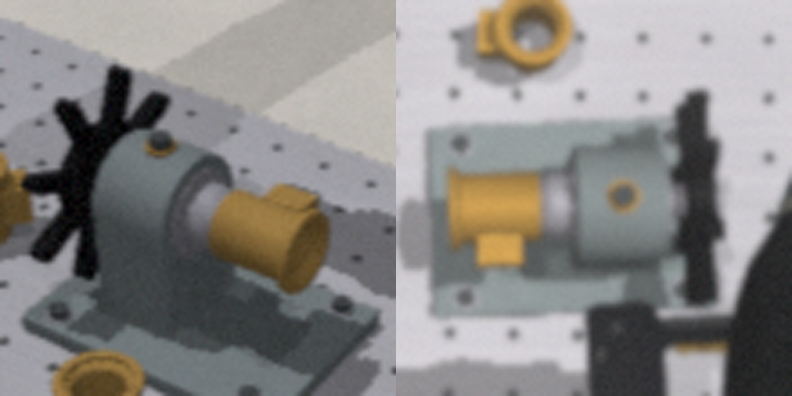

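The wheel hasn't turned: the boss is still at scene (271,200), and no contact force showed. I'll go back to the pre-contact pose and look.

```bash
python3 - <<'E'
from fit import *
robot.move_linear(at(-.046,.085),.12)
robot.move_linear(at(-.046,.048),.12); st=robot.get_state()
print(at(-.046,.048),st["ee_pos"],st["tool_rot"].round(3).tolist())
shot("c2"); print(robot.get_state()["time"])
E
```

```text
[ 0.55035   -0.0379338  0.159    ] [ 0.55016684 -0.03805634  0.15938133] [[-0.998, -0.064, -0.0], [-0.064, 0.998, -0.0], [0.0, -0.0, -1.0]]
11.8
```

View pics/c2.png

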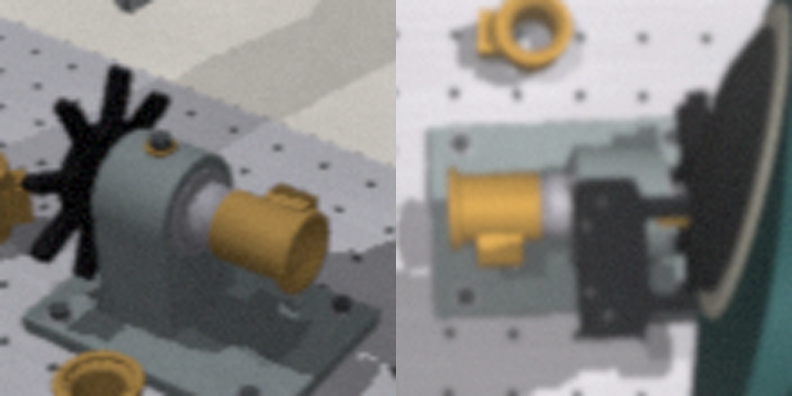

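```bash
python3 - <<'E'
from fit import *
st=robot.get_state();e=st["ee_pos"]
print(proj("scene",[e-[0,0,.019],e]), proj("top",[e-[0,0,.019]]))
print(((proj("scene",world(p,lobes(0)))-[190,145])*3.6).round())
print(((proj("top",world(p,lobes(0)))-[255,150])*3.6).round())
f=robot.grab_frame("scene")[90:200,160:290,::-1]
cv2.imwrite("pics/c3.png",cv2.convertScaleAbs(cv2.resize(f,None,fx=5,fy=5,interpolation=cv2.INTER_CUBIC),alpha=1.6,beta=15))
E
```

```text
[[228.76978879 162.84274621]
 [228.17777497 154.71258896]] [[344.9952711  225.07074459]]
[[ 64. 100.]
 [ 27. 184.]
 [ 37. 258.]
 [ 83. 276.]
 [135. 235.]
 [166. 161.]
 [161.  91.]
 [121.  63.]]
[[311. 137.]
 [298.  85.]
 [286. 100.]
 [282. 166.]
 [287. 246.]
 [299. 301.]
 [312. 298.]
 [317. 229.]]
```

View pics/c3.png

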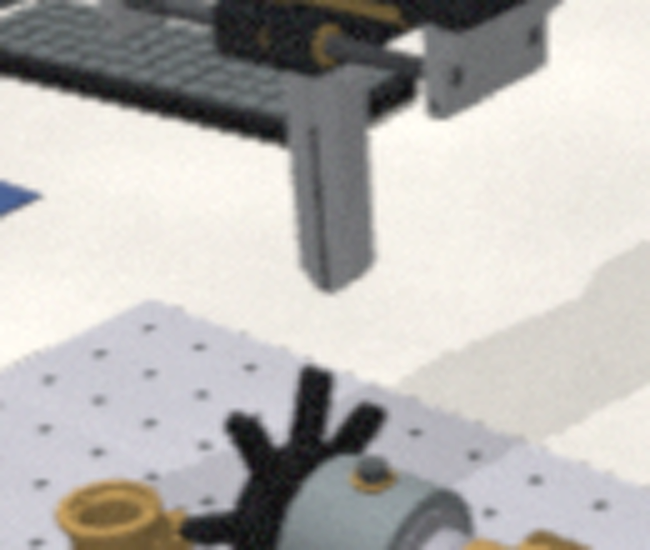

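In the scene view the fingertip appears at (225.6,148), but (228.8,162.8) was predicted. That means it's either about 35 mm higher or further back than reported. I'll check against the gripper body in the top view (c2), whose left end sits at (305,222) and spans rows 200–243.

```bash
python3 - <<'E'
from fit import *
e=robot.get_state()["ee_pos"]
for h in (.078,.09,.11,.13,.15):
    P=[e+R@[sx*.0375,.0885,-h] for sx in(-1,1)]
    print(h,proj("top",P).round(1).tolist(),"scene",proj("scene",P).round(1).tolist())
for d in (-.03,-.02,-.016,-.01,0,.019): print(d,proj("scene",[e-[0,0,d]]).round(1), proj("scene",[e-[0,0,.019]+R@[-d*3+.057,0,0]]).round(1))
for n in C:
    Rm=cv2.Rodrigues(C[n]["rvec"])[0]; print(n,(-Rm.T@C[n]["tvec"]).round(3))
E
```

```text
0.078 [[300.9, 202.3], [303.3, 246.4]] scene [[251.6, 136.4], [274.1, 122.4]]
0.09 [[301.3, 201.5], [303.8, 246.3]] scene [[251.4, 130.1], [274.2, 116.4]]
0.11 [[302.0, 200.1], [304.5, 246.2]] scene [[251.0, 119.4], [274.2, 106.2]]
0.13 [[302.7, 198.7], [305.3, 246.2]] scene [[250.7, 108.3], [274.2, 95.7]]
0.15 [[303.5, 197.1], [306.2, 246.1]] scene [[250.3, 96.8], [274.3, 84.9]]
-0.03 [[227.2 141.4]] [[267.3 137.6]]
-0.02 [[227.5 145.9]] [[260.2 142.3]]
-0.016 [[227.7 147.7]] [[257.2 144.2]]
-0.01 [[227.9 150.4]] [[252.7 147.2]]
0 [[228.2 154.7]] [[244.8 152.4]]
0.019 [[228.8 162.9]] [[228.8 162.9]]
scene [1.082 0.468 0.537]
top [0.502 0.09  0.937]
```

The body matches the top view in x and y, but sits about 35–40 mm too high in the scene view relative to the wheel. I'll free z in the indexer fit to find out which side is off.

```bash
python3 - <<'E'
from fit import *
T=lambda u,v:(255+(u+.5)/7-.5,165+(v+.5)/7-.5)
S=lambda u,v:(185+(u+.5)/5.4-.5,155+(v+.5)/5.4-.5)
tp=np.array([T(62,150),T(70,510),T(441,276),T(590,75),T(597,490)]); tP=[[.06,.155,.012],[-.06,.155,.012],[0,.045,.125],[.0605,0,.0595],[-.0605,0,.0595]]
sp=np.array([S(62,425),S(597,412),S(430,583),S(267,155),S(207,46),S(118,100),S(273,90),S(66,220)]); l=lobes(0)
sP=[[.06,-.02,.012],[-.06,.155,.012],[.06,.155,.012],[0,.045,.125],l[7],l[0],l[6],l[1]]
def pose(p,w=(1,1)):
    z=[0,0,p[3] if len(p)>3 else 0]
    return np.r_[w[0]*(proj("top",world(p,tP)+z)-tp).ravel(),w[1]*(proj("scene",world(p,sP)+z)-sp).ravel()]
for a,k in(([.6,0,0,0.],(1,1)),([.6,0,0],(1,0)),([.6,0,0],(0,1))):
    r=least_squares(pose,a,kwargs=dict(w=k));print(r.x.round(4),r.cost.round(2),r.fun.round(1))
# joint-space check of reported position
s=robot.get_state();print(s["qpos"].round(3),s["ee_pos"],s["force"].round(1))
# tip corner prediction: near-camera corner (+x,+y)
for dz in(0,.02,.03,.035,.04): print(dz,proj("scene",[s["ee_pos"]+R@[-.008,.0125,.019]+[0,0,dz]]).round(1))
E
```

```text
[ 0.5955 -0.033   0.0603 -0.0022] 17.07 [ 0.5 -1.4  1.4  0.4  1.3 -0.6 -3.6  2.5 -1.2 -0.2 -1.2 -1.3 -0.  -0.6
 -0.6  0.4 -0.3 -0.7  0.1  0.1  0.7  0.3 -0.7 -0.3  0.3  1.2]
[ 0.5955 -0.0335  0.0595] 12.56 [ 0.7 -1.6  1.6  0.3  1.6 -0.8 -3.2  2.4 -0.8 -0.3 -0.  -0.  -0.  -0.
 -0.  -0.  -0.  -0.  -0.  -0.   0.  -0.  -0.  -0.  -0.   0. ]
[ 0.5979 -0.0303  0.0616] 3.51 [-0.  -0.   0.  -0.  -0.  -0.  -0.   0.  -0.  -0.  -1.2 -1.1  0.5 -0.4
 -0.1  0.8 -0.1 -0.8  0.3 -0.   0.8  0.2 -0.5 -0.4  0.3  1.3]
[-0.419  0.348  0.533  1.84  -0.206  1.008  1.833] [ 0.55037446 -0.03792796  0.15908282] [ 0.  -0.3  0.6]
0 [[231.2 166. ]]
0.02 [[230.6 157.4]]
0.03 [[230.3 153. ]]
0.035 [[230.1 150.7]]
0.04 [[230.  148.5]]
```

The indexer's z is confirmed, so the tool is physically about 40 mm higher than reported, which is why it passed over the lobes. I'll recentre y and go down at the free spot in front of the wheel with a force guard, then check.

```bash
sed -i 's/\[x,-.004,/[x,0,/' fit.py; python3 - <<'E'
from fit import *
print(robot.move_linear(at(-.046,.012),.06,threshold=6)); s=robot.get_state(); print(s["ee_pos"],s["force"].round(1))
robot.pause(.2)
f=robot.grab_frame("scene")[110:210,165:295,::-1]
cv2.imwrite("pics/c4.png",cv2.convertScaleAbs(cv2.resize(f,None,fx=6,fy=6,interpolation=cv2.INTER_CUBIC),alpha=1.6,beta=15))
print(s["time"])
for dz in(.03,.04): print(((proj("scene",[s["ee_pos"]+R@[-.008,y,.019]+[0,0,dz] for y in(-.0125,.0125)])-[165,110])*6).round(1))
E
```

```text
False
[ 0.55022266 -0.03406018  0.1231486 ] [-0.3 -0.5  0.2]
12.6
[[349.9 335. ]
 [406.9 354.3]]
[[347.8 309.7]
 [405.2 328.7]]
```

View pics/c4.png

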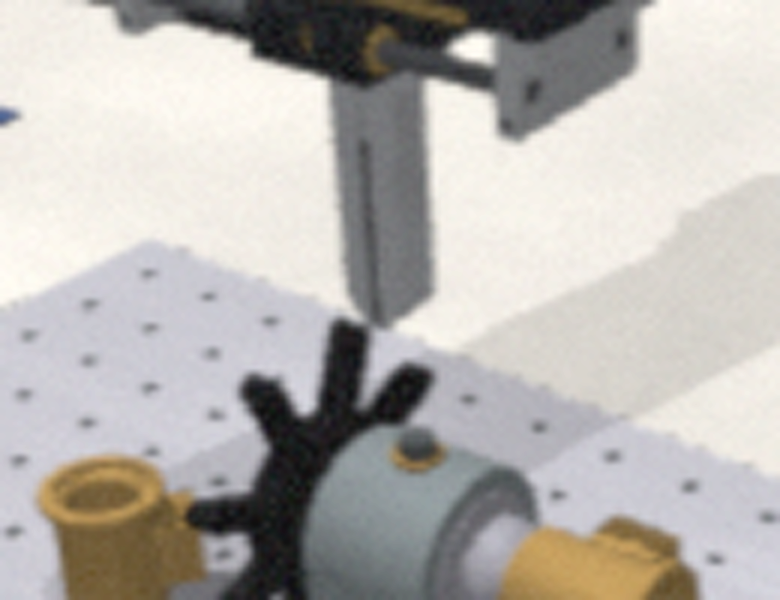

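The tip corner is at crop (382,325), consistent with a 41 mm z offset, so the tip is about 53 mm above the axle. Its footprint is about 22 mm along x. I'll push the first click at roughly 51 mm above the axle.

```bash
sed -i 's/,\.048)/,.010)/; s/at(x,.048)/at(x,.010)/; s/np.arange(-.032,-.003,.004)/np.arange(-.033,-.002,.003)/' fit.py; grep -n "at(" fit.py; python3 - <<'E'
from fit import *
if not click():
    robot.pause(.4); print(robot.get_state()["force"].round(1))
    robot.move_linear(at(-.003,.055),.1,threshold=15); robot.move_linear(at(-.09,.055),.15)
shot("c5"); print(robot.get_state()["time"])
E
```

```text
19:    robot.move_linear(at(-.046,.010),.12)
22:        hit=robot.move_linear(at(x,.010),v,threshold=20)
(-0.036, False, np.float64(1.2), np.float64(0.5), np.float64(0.2))
(np.float64(-0.033), False, np.float64(3.8), np.float64(-0.4), np.float64(-1.8))
(np.float64(-0.03), False, np.float64(3.0), np.float64(-0.1), np.float64(-1.9))
(np.float64(-0.027), False, np.float64(2.2), np.float64(-2.1), np.float64(-1.4))
(np.float64(-0.024), False, np.float64(1.0), np.float64(-0.8), np.float64(-1.0))
(np.float64(-0.021), False, np.float64(1.3), np.float64(0.6), np.float64(-1.0))
(np.float64(-0.018), False, np.float64(0.9), np.float64(-0.0), np.float64(-0.6))
(np.float64(-0.015), False, np.float64(0.1), np.float64(0.3), np.float64(-0.6))
(np.float64(-0.012), False, np.float64(-3.1), np.float64(-0.3), np.float64(-0.7))
(np.float64(-0.009), False, np.float64(-2.6), np.float64(0.1), np.float64(-2.6))
(np.float64(-0.006), False, np.float64(0.4), np.float64(-0.4), np.float64(-0.8))
(np.float64(-0.003), False, np.float64(-0.4), np.float64(-0.7), np.float64(-0.1))
[-0.4 -1.1  0. ]
18.9833
```

View pics/c5.png

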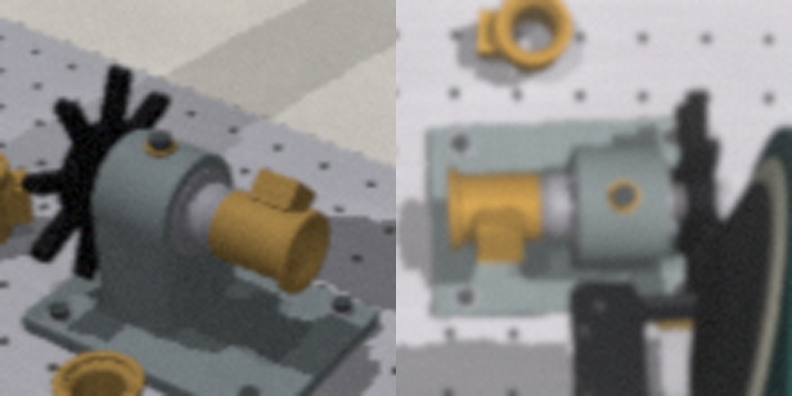

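One clean click: the boss is now half up, with its scene corner at crop (285,170), and the wheel is settled at -0.785. Peak force was about 4 N. Now the second click.

```bash
python3 - <<'E'
from fit import *
robot.move_linear(at(-.046,.055),.15)
if not click():
    robot.pause(.3); print(robot.get_state()["force"].round(1))
    robot.move_linear(at(-.003,.055),.1,threshold=15); robot.move_linear(at(-.09,.055),.15)
shot("c6"); print(robot.get_state()["time"])
E
```

```text
(-0.036, False, np.float64(3.7), np.float64(1.4), np.float64(-3.0))
(np.float64(-0.033), False, np.float64(4.3), np.float64(0.5), np.float64(-3.7))
(np.float64(-0.03), False, np.float64(3.7), np.float64(-0.6), np.float64(-2.5))
(np.float64(-0.027), False, np.float64(2.1), np.float64(-0.2), np.float64(-2.3))
(np.float64(-0.024), False, np.float64(1.5), np.float64(-0.6), np.float64(-1.7))
(np.float64(-0.021), False, np.float64(0.8), np.float64(0.3), np.float64(-1.6))
(np.float64(-0.018), False, np.float64(-0.8), np.float64(0.7), np.float64(-0.3))
(np.float64(-0.015), False, np.float64(0.5), np.float64(-0.2), np.float64(-1.1))
(np.float64(-0.012), False, np.float64(-2.9), np.float64(0.1), np.float64(-0.5))
(np.float64(-0.009), False, np.float64(-2.5), np.float64(-0.2), np.float64(-3.0))
(np.float64(-0.006), False, np.float64(-0.3), np.float64(-0.0), np.float64(-0.4))
(np.float64(-0.003), False, np.float64(0.3), np.float64(0.5), np.float64(-0.4))
[ 0.  -0.2 -0.3]
25.7333
```

View pics/c6.png

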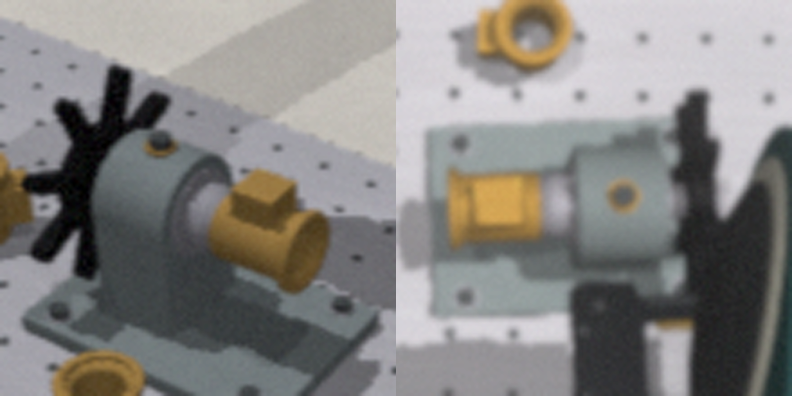

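The boss now faces straight up, with its square face at (497,200) centred on the tube in the top crop. The robot is clear of everything, so I'm handing in.

```bash
python3 -c "
from rig import robot
print(robot.sign_off())"
```

```text
the job is handed in; nothing more can be done
None
```

I turned the wheel two single clicks from its start at -1.57, settling at -0.785 in between; the last pictures show the boss facing straight up and the robot clear, and the job is handed in (no verdict was returned). The tool sat about 41 mm higher than reported, so the first pass went over the lobes without touching; after correcting for that, the push forces I read stayed at about 6 N or less.

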